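# Find the push button that still snaps and weigh it down

## Robot

A 6-joint arm with a two-finger parallel gripper is mounted at the origin on the work surface. World frame = base frame: x ahead of the robot, y to its left, z up, the work surface at z = 0. Lengths are in mm, angles in rad, forces in N, time in s.
With the tool pointing down it reaches from about 275 to 825 mm from the base axis. Payload 5.2 kg.
Tool frame: the origin (TCP) lies at the very end of the fingers, on their centre line; the grasp point (between the pads) lies 19 mm behind it; z points along the fingers, y is the direction in which the jaws open and shut (so a half turn about z gives the same grasp; the last joint's range is limited). The gripper opens to 93 mm and grips with 3 to 60 N. Pads are 15 mm wide; open, the fingers measure 128 mm over their backs; the gripper's body (75 mm by 188 mm) begins 65 mm behind the grasp point.
Start: joints at [-1.409, 0.259, 1.535, -0, 1.348, -0.203], TCP at [196.24, -513.804, 218.653] pointing down, gripper open.
Joint ranges: [-3.14, 3.14], [-0.91, 2.08], [0.19, 2.58], [-1.22, 4.36], [0.22, 2.71], [-3.12, 3.12]. Speed limits (rad/s): [2.57, 2.57, 3.14, 3.14, 3.14, 3.14].

## Interface

Orientations are given as [roll, pitch, yaw] about the fixed x, y, z axes, in that order (R = Rz(yaw) Ry(pitch) Rx(roll)).
In Python, from bench import robot gives the robot as it stands. The module is installed in compiled form; this text tells all that it offers. Calls block until the motion is done:
- robot.move_ptp(position, orientation): joint-space move of the TCP to a pose.
- robot.move_linear(position, ori=None, speed=150, f_stop=None): straight line of the TCP; ori=None keeps the orientation; speed is the mean speed in mm/s. With f_stop (N) it stops when the force on the tool has changed by that much, and returns True; else False.
- robot.move_j(angles): joint-space move.
- robot.move_gripper(opening): opening from 0.0 (shut) to 1.0 (fully open); the grip force is fixed at half the most; returns when the fingers have stopped.
- robot.sleep(seconds).
- robot.inverse_kinematics(position, orientation): joint angles nearest the present ones, or None.
- robot.get_image(name): name is "side" or "top"; returns a dict with "img" (480x640x3 uint8, blue, green, red), "fovy" (degrees; the focal length in pixels is half the picture's height over the tangent of half this angle, whatever the lens; pixels are square), "cx", "cy" (the principal point, pixels), "k1" (the pictures are not rectified: a ray, as slopes to the right and down, at radius r is drawn at 1 + k1 r^2 times it, then the intrinsics apply), "eye" and "orientation" of the camera in the world. Camera axes: x right, y down, z forward; pixel columns grow to the right and rows downward; lengths in mm; the calibration is good to about 2 mm. A picture is of the moment at which its call begins. There is no depth.
A pose or a line that the arm cannot do raises robot.MotionError and nothing moves.
- robot.hand_in(): hands the job in, once; it reports no verdict.
Readings, each from a call of its own:
- robot.current_t(): time.
- robot.current_qpos(): joint angles.
- robot.current_joint_vel(): joint speeds.
- robot.current_joint_efforts(): joint torques, N m.
- robot.current_tcp_pos(): TCP position.
- robot.current_eef_rot(): TCP orientation.
- robot.current_contact_force(): force on the tool from outside, world axes, zero at the start.
- robot.current_ft_torque(): the same for the moment, N m.
- robot.current_gripper_width(): opening from 0.0 (shut) to 1.0 (fully open).
Only numpy, scipy, OpenCV 4.12 (cv2) and the standard library are available. Lean on these libraries where they do the work, as an engineer would, in place of code of your own. Each camera call takes 0.05 s, during which the arm holds its last target. There are 200 camera calls.

## Task

Only one of the three red push buttons on the green switch box still snaps over; the other two are worn and stay soft. With closed fingertips try them by pressing slowly and gently: leave any button that has not snapped after about 5 mm before it is pushed right down, and press the sound one through its snap and let it come back up. Then stand the brass weight upright on the sound button so that the weight alone keeps it pressed fully in, and leave the other buttons up and the things lying around where they are.

Things in the scene. Friction and masses are not known exactly. Their poses are not given: they have to be found in the camera images.
- switch_box: green steel switch box fixed to the bench, 120 (x) x 270 (y) x 50 mm high, origin at the centre of its underside; place and yaw vary. Three look-alike buttons in a row along its y: red flat mushroom heads 38 mm across, 14 mm proud of a 50 mm steel collar that is 12 mm proud of the box. Each goes straight down 8 mm to its stop and springs back. Any of them may be the sound one.
- place_left (a point): axis of the button at the box's +y end, 80 mm from the middle one, at the nominal height of its top, 76 mm above the bench; the real top of each released button is up to 2 mm higher or lower than its point. Fingers pressing any button with more than 15 N are not gentle.
- place_middle (a point): the same for the middle button. The sound button, wherever it sits, resists with 1.9 N at first, rises to a peak of about 5.4 N at 2.3 mm of travel, then snaps over: about 3.7 N at 4 mm, 2.2 N at 5 mm, 1.9 N at 6 mm, rising again to 5.2 N at the stop at 8 mm. It is through its snap beyond 3.5 mm.
- place_right (a point): the same for the button at the box's -y end. Of the two worn buttons, wherever they sit, one is weak all the way (1.2 N at first, 3.2 N at 5 mm of travel), the other rises about like the sound one (5 N at 2 mm) but never falls (about 7.5 N from 5 mm to the stop). Beyond 7 mm a worn button counts as pushed right down.
- weight_center (a point): loose brass weight, an upright plain cylinder 48 mm in diameter and 50 mm high, 0.75 kg (about 7.3 N, enough to press the sound button fully in), standing on the bench; this point is its centre, 25 mm above its underside; its z axis is the cylinder's axis
- screwdriver: bystander: a screwdriver lying on the bench; origin under its middle, it lies along its x axis
- hilt_center (a point): bystander: an amber-coloured turned hilt, 40 mm wide and 70 mm high, standing on the bench; this point is its centre, 35 mm up
- tin_center (a point): bystander: a blue rivet tin, 60 mm across and 60 mm high, standing on the bench; this point is its centre, 30 mm up
Things that resemble listed ones, but are neither listed nor needed, are in the scene too. Leave any purple look-alike of the part that bears weight_center alone.

How it is judged (in metres and radians):
On the way, in this order (a step that is already met when the one before it is completed fails the run):
1. the sound button has been pressed through its snap (beyond 3.5 mm) with the fingers, the weight still where it was (value of joint key_2 above 0.0035 m and contact force between the fingers and key_2 above 0.3 N and distance of weight_center from where it was at the start of the episode below 0.02 m), for 0.02 s.
2. the sound button has been let come back up (value of joint key_2 below 0.001 m), for 0.1 s.
At the end, for the whole second after the job is handed in: the brass weight stands upright (within 0.15 rad) and at rest on the sound button and keeps it pressed in (more than 7 mm of its 8 mm); the two worn buttons are up (within 1 mm) (value of joint key_2 above 0.007 m and value of joint each of key_1, key_3 below 0.001 m and contact force between weight and key_2 above 3 N and angle between weight_center's own z axis and vertical below 0.15 rad and linear speed of weight below 0.02 m/s); the robot touches nothing.
It fails at once if a worn button is pushed right down (beyond 7 mm of its 8 mm) (value of joint any of key_1, key_3 above 0.007 m).
It fails at once if the fingers press a button with more than 15 N (contact force between the fingers and key_1 above 15 N or contact force between the fingers and key_2 above 15 N or contact force between the fingers and key_3 above 15 N).
It fails at once if a bystander (screwdriver, hilt or tin) is moved by more than 25 mm (distance of any of screwdriver, hilt_center, tin_center from where it was at the start of the episode above 0.025 m).
It fails at once if the weight is tipped over (angle between weight_center's own z axis and vertical above 0.7 rad).
It also fails if it takes over 72 s, if anything falls off the work surface, if the arm or the gripper's body presses on something with over 40 N, if the wrist force passes 120 N, or if a joint passes its speed limit or range.

## Working session

There is one attempt and no reset: what is moved stays moved. The work goes in short steps, each a Python script; the robot and the scene stay as the last script left them, time stands still between calls to the robot, and variables do not carry over. Pictures are saved under pics/ and viewed, about 8 in all and at most 12, crops included, and the job is handed in when it is done.

```bash
mkdir -p pics; cat > h.py <<'E'
import numpy as np, cv2
from scipy.spatial.transform import Rotation as R
from bench import robot
def cam(name):
    d=robot.get_image(name); return d
def K(d):
    f=240/np.tan(np.radians(d["fovy"])/2); return f
def Rm(d):
    o=np.array(d["orientation"]); 
    return o if o.shape==(3,3) else R.from_euler("xyz",o).as_matrix()
def ray(d,u,v):
    f=K(d); xd=np.array([(u-d["cx"])/f,(v-d["cy"])/f]); x=xd.copy()
    for _ in range(30): x=xd/(1+d["k1"]*(x@x))
    return Rm(d)@np.array([x[0],x[1],1.])
def at_z(d,u,v,z):
    r=ray(d,u,v); e=np.array(d["eye"]); return e+r*(z-e[2])/r[2]
def proj(d,p):
    c=Rm(d).T@(np.array(p,float)-np.array(d["eye"])); x=c[:2]/c[2]; x=x*(1+d["k1"]*(x@x)); f=K(d)
    return np.array([d["cx"]+f*x[0],d["cy"]+f*x[1]])
E
python3 - <<'E'
from h import *
for n in("top","side"):
    d=cam(n); cv2.imwrite(f"pics/{n}0.png",d["img"]); print({k:d[k] for k in d if k!="img"})
print(robot.current_t(),robot.current_eef_rot(),robot.current_contact_force())
E
```

```text
{'fovy': 49.625551365244405, 'cx': 314.27550194703196, 'cy': 232.20490621621016, 'k1': -0.11618514208602265, 'eye': array([ 359.66042241,  -23.22929213, 1227.93229619]), 'orientation': array([-2.96301294, -0.01529122, -1.56072353])}
{'fovy': 57.10523202599727, 'cx': 313.49607186970417, 'cy': 248.9247250242913, 'k1': -0.10089642324588714, 'eye': array([ 457.62125306, -676.21110072,  769.37470173]), 'orientation': array([-2.39762773, -0.01295736, -0.15383706])}
0.1 [-3.13994493e+00 -3.18467733e-04  3.64768360e-01] [ 0.37146063  0.02002718 -0.33061364]
```

View pics/top0.png

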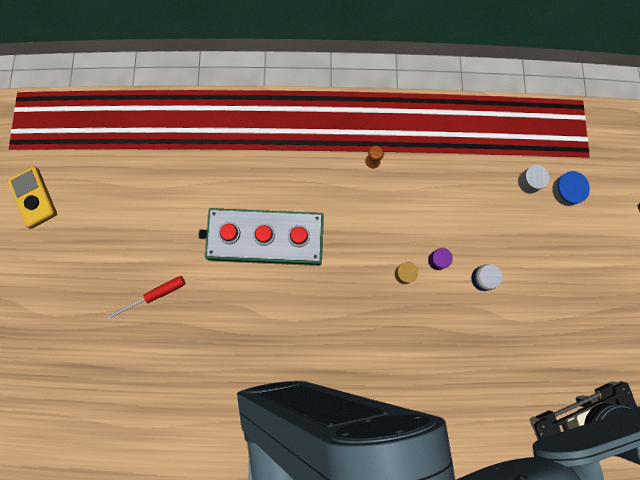

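View pics/side0.png

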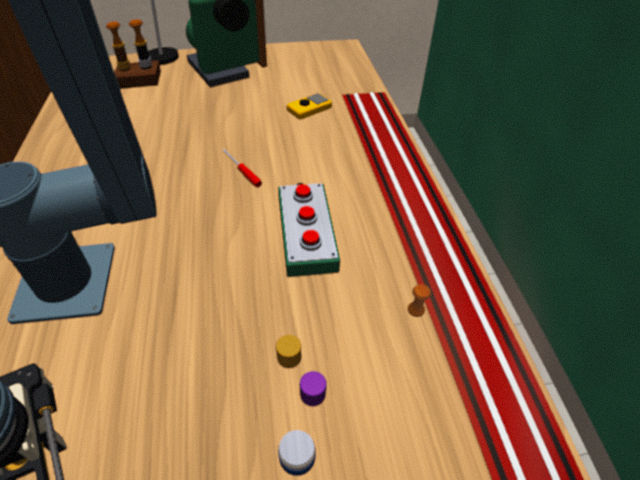

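The top picture shows these candidates for the weight:
- brass cylinder at (407,272), the one I want
- purple look-alike at (441,259)
- amber hilt at (375,155)
- white tins at (487,277) and (536,177), and the blue tin at (573,187)

The buttons are at (229,232), (264,233) and (299,235). In the side view the brass weight is at (289,350) and the buttons are at (303,192), (307,214) and (311,239). Next I'll locate these by colour, using both cameras.

```bash
python3 - <<'E'
from h import *
from scipy.optimize import least_squares
T,S=cam("top"),cam("side")
def blobs(d,lo,hi,box,amin):
    h=cv2.cvtColor(d["img"],cv2.COLOR_BGR2HSV); h[...,0]=(h[...,0].astype(int)+90)%180
    m=cv2.inRange(h,lo,hi); mm=np.zeros_like(m); x0,y0,x1,y1=box; mm[y0:y1,x0:x1]=m[y0:y1,x0:x1]
    n,_,s,c=cv2.connectedComponentsWithStats(mm)
    return [(c[i],s[i]) for i in range(1,n) if s[i][4]>amin]
red=((82,150,110),(98,255,255))
bt=blobs(T,*red,(210,215,320,255),60); bs=blobs(S,*red,(285,178,330,255),60)
print("btn top"); 
for c,s in bt: print(c.round(1),s, at_z(T,*c,74).round(1))
print("btn side")
for c,s in bs: print(c.round(1),s, at_z(S,*c,73).round(1))
br=((104,140,60),(120,255,255))
for n,d,b in(("T",T,(390,255,425,290)),("S",S,(270,330,306,370))):
    for c,s in blobs(d,*br,b,80): print("brass",n,c.round(1),s,at_z(d,*c,50).round(1),at_z(d,*c,25).round(1))
a=cv2.resize(T["img"][200:300,195:515],None,fx=2.4,fy=2.4,interpolation=cv2.INTER_CUBIC)
b=cv2.resize(S["img"][170:370,260:350],None,fx=3,fy=3)
cv2.imwrite("pics/c1.png",cv2.resize(T["img"][240:300,380:460],None,fx=8,fy=8,interpolation=cv2.INTER_CUBIC)); cv2.imwrite("pics/c2.png",cv2.resize(T["img"][200:270,195:330],None,fx=5.5,fy=5.5,interpolation=cv2.INTER_CUBIC))
E
```

```text
btn top
[227.6 231.5] [220 224  16  16 208] [567.2 157.1  74. ]
[262.9 232.8] [255 225  17  16 208] [565.4  77.1  74. ]
[298.4 234.4] [291 227  16  16 209] [562.6  -2.9  74. ]
btn side
[302.5 189.2] [296 184  14  11 122] [568.6 156.6  73. ]
[306.3 211.3] [299 206  15  11 133] [566.3  75.8  73. ]
[310.5 235.8] [303 230  16  12 156] [564.2  -4.2  73. ]
brass T [406.6 272.1] [395 262  23  22 355] [ 482.2 -251.4   50. ] [ 484.8 -256.3   25. ]
brass S [288.3 350.7] [275 333  27  36 785] [ 483.5 -267.7   50. ] [ 484.4 -253.5   25. ]
```

View pics/c1.png

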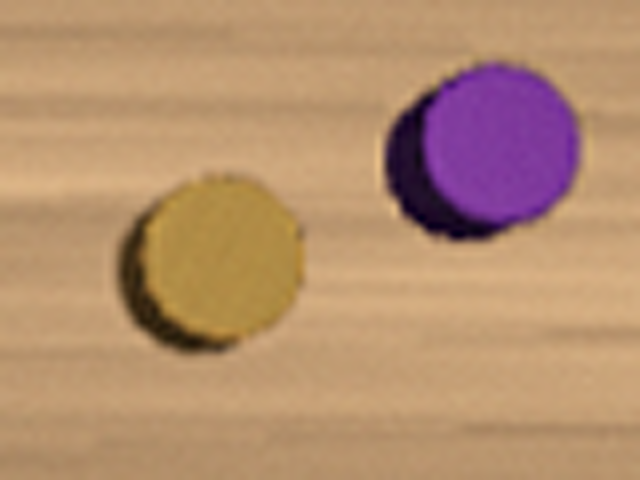

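View pics/c2.png

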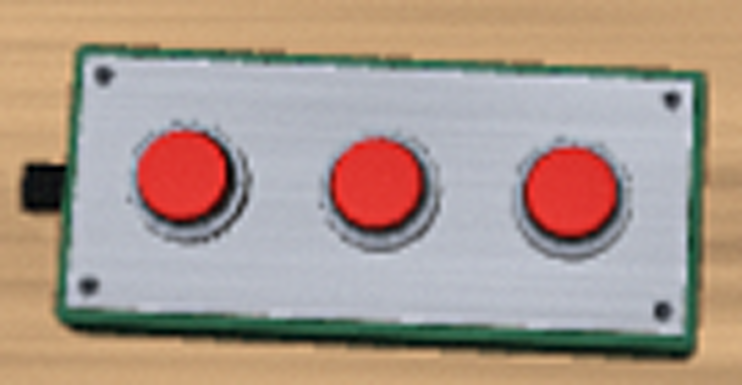

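The crop confirms the brass cylinder, with its top centre at about (407.5,272), giving roughly (482,-253). The purple one stands about 85 mm away. The buttons come out exactly 80 mm apart, and both cameras agree to about 2 mm. I'll probe the right-hand button first.

```bash
cat >> h.py <<'E'
B={"right":(563.2,-3.2),"middle":(565.6,76.8),"left":(567.8,156.8)}
DOWN=[np.pi,0,np.pi/2-0.028]
def fz(): return np.mean([robot.current_contact_force()[2] for _ in range(5)])
def probe(n):
    x,y=B[n]; robot.move_ptp([x,y,95],DOWN); robot.move_linear([x,y,83],speed=60); robot.sleep(.2)
    f0=fz(); hit=robot.move_linear([x,y,71.5],speed=6,f_stop=0.9)
    z0=robot.current_tcp_pos()[2]; print(n,"f0",round(f0,2),"hit",hit,"z0",round(z0,2),"F",round(fz()-f0,2),"t",robot.current_t())
    log=[]; pk=0; snap=False
    if hit:
        zc=z0
        while z0-zc<4.7:
            zc-=0.4; robot.move_linear([x,y,zc],speed=8); robot.sleep(.05)
            F=fz()-f0; tr=z0-robot.current_tcp_pos()[2]; log.append((round(tr,2),round(F,2))); pk=max(pk,F)
            if F>9 or tr>4.9: break
            if tr>3.6 and pk>4.4 and F<pk-1.8: snap=True
    robot.move_linear([x,y,95],speed=40); print(log,"snap",snap,"t",robot.current_t()); return snap,z0
E
python3 - <<'E'
from h import *
robot.move_gripper(0.0); print(robot.current_t(),robot.current_gripper_width())
robot.move_ptp([563,-3,130],DOWN); print(robot.current_t(),robot.current_tcp_pos(),robot.current_qpos().round(2))
probe("right")
E
```

```text
1.65 0.006811265093935361
3.9167 [563.17933879  -3.98471831 130.15273764] [-0.2   0.36  1.63 -0.    1.16 -0.18]
right f0 0.48 hit True z0 75.37 F 1.22 t 5.925
[(np.float64(0.46), np.float64(1.22)), (np.float64(0.83), np.float64(1.42)), (np.float64(1.21), np.float64(1.14)), (np.float64(1.61), np.float64(2.32)), (np.float64(1.99), np.float64(2.05)), (np.float64(2.42), np.float64(2.34)), (np.float64(2.81), np.float64(2.26)), (np.float64(3.17), np.float64(2.07)), (np.float64(3.59), np.float64(2.76)), (np.float64(4.0), np.float64(2.19)), (np.float64(4.41), np.float64(2.17)), (np.float64(4.81), np.float64(2.36))] snap False t 10.2833
```

The right button is the weak worn one, so I'll try the middle next.

```bash
python3 - <<'E'
from h import *
probe("middle")
E
```

```text
middle f0 0.81 hit True z0 75.82 F 2.2 t 12.4083
[(np.float64(0.31), np.float64(2.22)), (np.float64(0.75), np.float64(3.23)), (np.float64(1.12), np.float64(4.33)), (np.float64(1.55), np.float64(4.5)), (np.float64(1.92), np.float64(3.43)), (np.float64(2.33), np.float64(4.76)), (np.float64(2.8), np.float64(3.13)), (np.float64(3.29), np.float64(2.99)), (np.float64(3.73), np.float64(2.65)), (np.float64(4.11), np.float64(2.18)), (np.float64(4.47), np.float64(0.58)), (np.float64(4.87), np.float64(0.44))] snap True t 16.7583
```

The middle button is the sound one: the force peaked at about 4.8 N, then fell away, and the button was released. Now I'll grasp the weight with the jaws set across the line to the purple look-alike.

```bash
python3 - <<'E'
from h import *
x,y=482.8,-253.4; o=[np.pi,0,1.97]
robot.move_linear([565.6,76.8,130],speed=120)
robot.move_ptp([x,y,110],o); robot.move_gripper(1.0)
print(robot.move_linear([x,y,16],speed=80,f_stop=12), robot.current_tcp_pos().round(1))
robot.move_gripper(0.0); print("w",robot.current_gripper_width()*93)
robot.move_linear([x,y,150],speed=120); robot.sleep(.2); print(robot.current_contact_force().round(2))
robot.move_ptp([565.6,76.8,125],DOWN); robot.sleep(.2)
print("w",robot.current_gripper_width()*93,robot.current_tcp_pos().round(1),robot.current_contact_force().round(2),robot.current_t())
S=cam("side"); T=cam("top")
print(proj(S,(565.6,76.8,76)),proj(S,(565.6,76.8,134)))
a=cv2.resize(S["img"][120:270,240:380],(560,600),interpolation=cv2.INTER_CUBIC); cv2.imwrite("pics/hold.png",a)
E
```

```text
False [ 483.2 -253.7   16.5]
w 47.63112098569333
[-0.7  -0.07 -8.22]
w 47.507640026713595 [565.8  75.6 125.1] [ 0.   -0.72 -7.88] 25.025
[305.90257456 210.13132086] [305.91723557 190.88633445]
```

View pics/hold.png

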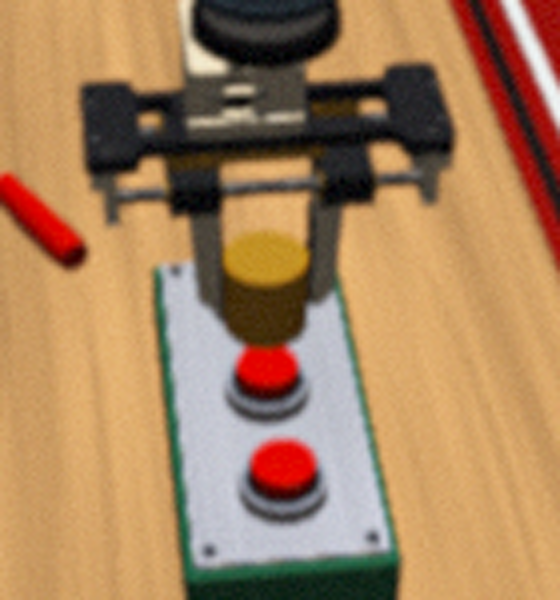

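The side crop shows the weight upright in the jaws above the middle button, with its top at about (306.7,184.8) px. I'll check its offset from the button, then lower it and release.

```bash
python3 - <<'E'
from h import *
S=cam("side"); p=at_z(S,306.6,184.8,158.5); t=robot.current_tcp_pos(); print("weight top",p.round(1),"tcp",t.round(1))
print("btn side",at_z(S,306.3,211.3,74).round(1))
x,y=565.6,76.8
robot.move_linear([x,y,97],speed=60); robot.sleep(.3); print(robot.current_tcp_pos().round(1),robot.current_contact_force().round(2))
st=robot.move_linear([x,y,85.3],speed=12,f_stop=14); robot.sleep(.3)
print(st,robot.current_tcp_pos().round(2),robot.current_contact_force().round(2),robot.current_t())
E
```

```text
weight top [565.8  67.9 158.5] tcp [565.7  76.1 125. ]
btn side [566.3  74.9  74. ]
[565.8  76.8  97.4] [ 0.11 -0.83 -7.33]
False [565.67  76.79  85.36] [-0.56 -0.16 -5.08] 27.5167
```

The side view puts the weight's top about 8 mm off in y, or the same amount in height. I'll check that before letting go.

```bash
python3 - <<'E'
from h import *
S=cam("side"); t=robot.current_tcp_pos(); im=cv2.resize(S["img"][150:250,260:350],None,fx=6,fy=6,interpolation=cv2.INTER_CUBIC)
def circ(c,z,r,col):
    for a in np.linspace(0,6.28,60):
        p=(proj(S,(c[0]+r*np.cos(a),c[1]+r*np.sin(a),z))-[260,150]+.5)*6; cv2.circle(im,tuple(p.astype(int)),1,col,-1)
circ(t,t[2]-16.5+50,24,(255,255,0)); circ(t,t[2]-16.5,24,(255,0,255))
circ(B["right"],75.5,19,(0,255,0)); circ(B["left"],76,19,(0,255,0))
cv2.imwrite("pics/pl.png",im)
E
```

```text
(no output)
```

View pics/pl.png

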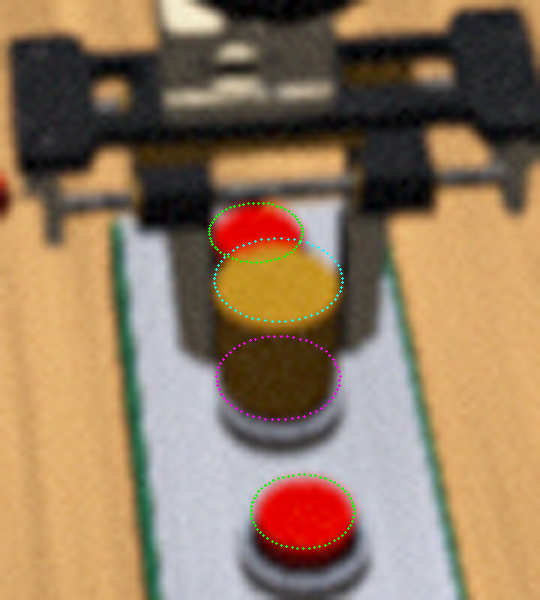

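The overlaid outlines fit the real weight and buttons to within about 1 px, and the weight sits concentric with the collar. So the earlier 8 mm was a reading error on my part. I'll release it now.

```bash
python3 - <<'E'
from h import *
robot.move_gripper(1.0); robot.sleep(.3); print(robot.current_contact_force().round(2))
t=robot.current_tcp_pos(); robot.move_linear([565.6,76.8,180],speed=80)
robot.move_ptp([420,-330,260],DOWN); robot.sleep(.3); print(robot.current_t(),robot.current_contact_force().round(2))
S,T=cam("side"),cam("top")
def draw(d,x0,y0,x1,y1,f):
    im=cv2.resize(d["img"][y0:y1,x0:x1],None,fx=f,fy=f,interpolation=cv2.INTER_CUBIC)
    for c,z,r,col in(((565.6,76.8),118,24,(255,255,0)),((565.6,76.8),126,24,(255,0,255)),(B["right"],75.5,19,(0,255,0)),(B["left"],76,19,(0,255,0))):
        for a in np.linspace(0,6.28,50):
            p=(proj(d,(c[0]+r*np.cos(a),c[1]+r*np.sin(a),z))-[x0,y0]+.5)*f; cv2.circle(im,tuple(p.astype(int)),0,col,-1)
    return im
a=draw(S,270,165,350,265,6); b=draw(T,205,205,325,270,6)[:,:]
b=cv2.resize(b,None,fx=.43,fy=.43); a2=np.zeros((600,800,3),np.uint8); a2[:600,:480]=a; a2[:b.shape[0],485:485+b.shape[1]]=b[:,:315]
w=cv2.resize(T["img"],(312,234)); a2[300:534,485:797]=w
cv2.imwrite("pics/fin.png",a2)
E
```

```text
[-0.17 -0.76  0.09]
32.0 [-0.3  -0.36  0.22]
```

View pics/fin.png

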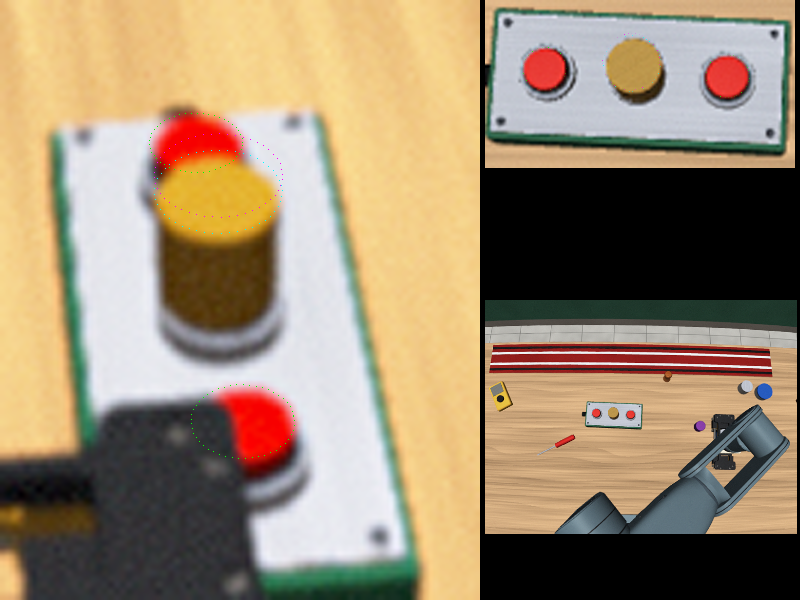

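The weight stands upright on the middle button, with its top at about (306,198) in the side view. That fits the pressed-in outline rather than the released one, and the neighbouring buttons are up. The gripper is clear, so I'm handing in.

```bash
python3 - <<'E'
from h import *
S=cam("side"); print("expected row z=118:",proj(S,(565.6,76.8,118)).round(1)," z=126:",proj(S,(565.6,76.8,126)).round(1)," seen ~ (305.7,197.9)")
print(robot.hand_in(), robot.current_t())
E
```

```text
expected row z=118: [305.9 196.4]  z=126: [305.9 193.6]  seen ~ (305.7,197.9)
the job is handed in; nothing more can be done
the job is handed in; nothing more can be done
```

The brass weight now stands upright on the middle button, which is the sound one, and I've handed the job in; no verdict came back.

- **Right button:** it's the weak worn one. The force crept up to about 2.4 N over 4.8 mm, and I let go there.
- **Middle button:** it peaked at about 4.8 N, then fell to about 0.5 N near 4.9 mm. I pressed it through its snap and let it come back up. The drop was lower than the 2.2 N expected, because the zero reading was about 0.3 N off and the sensor is noisy.
- **Left button:** I didn't press it, since the sound one had already been found.

**Last checks:**
- **Weight height:** the top was seen at row 197.9 in the side view. A fully pressed button predicts 196.4 and a released one 193.6, so it fits fully pressed with about 1.5 px left over. The button outlines in the side view were off by a similar amount, about 1 px.
- **Surroundings:** the left and right buttons looked up, the bystanders looked undisturbed, and the gripper was clear with no contact force. The run took about 32 s.
- **A check that disagreed:** before lowering, one reading put the weight about 8 mm off in y. An overlay just before release showed it centred on the collar, so I put that down to picking the wrong pixel.

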